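Raise the telescoping work lamp and hold it up

TASK

Run the work lamp's telescoping mast all the way out: first raise the small flip lever on the mast's clamp head fully, then grip the lamp head so that the push button in its side is squeezed in, and pull the head straight up past the first stop to the second stop. The mast sinks back when let go, so finish while still gripping the lamp head and holding it fully extended; leave the lever up and the other things on the bench where they are.

Things in the scene. Friction and masses are not known exactly. Their poses are not given: they have to be found in the camera images.
- lamp_mast: Foot and outer tube of the work-lamp mast, bolted down, upright: dark steel foot 105 x 90 x 12 mm, tube 32 mm across, black clamp head 41 mm across at 131 to 157 mm height. Origin on the mast's axis at the bench top; z up the mast, -x the side where the flip lever sticks out, +y the side of the lamp head's button. Its yaw is also that of lever and lamp head (nothing turns about the mast).
- lever_hinge (a point): Hinge pin of the flip lever, 45 mm from the mast's axis toward the mast's -x, 145 mm above the bench; the hinge axis is the mast's y axis. Near it stand a tool box (x 0.28 to 0.48, y below 0.07, 190 mm high) and a parts cabinet (x 0.39 to 0.59, y above 0.28, 250 mm high, paint cans on top): come in from the front, fingers opened no wider than needed.
- lever_tip (a point): Middle of the thick end of the flip lever, 52 mm from the hinge pin (moves with the lever). The end block is 20 mm long, 16 mm wide (along the mast's y), 11 mm thick; the lever is 62 mm long. It can be pinched across its width from above and led up an arc about the hinge, fingers still pointing down.
- flip_lever (a joint): Angle of the flip lever in rad: 0 lowered (tip 0.5 rad below level, mast clamped), 1.1 fully raised (tip 0.6 rad above level); it starts between 0 and 0.2. Friction of about 0.05 N m keeps it where it is left. Below about 0.6 the middle section is locked in the outer tube.
- lamp_head: Lamp head on top of the mast: black block 36 mm deep (x), 40 mm wide (y), 52 mm tall, small round lamps in its -x face, cooling ribs on +x, push button in +y. Origin on the mast's axis 4 mm under the block, 176 mm above the bench with the mast run in; axes parallel to the mast's. Head and upper rod weigh about 0.27 kg, the middle section 0.25 kg.
- head_grip (a point): Point on the mast's axis inside the lamp head at the height of the button's centre: 24 mm below the head's top, 208 mm above the bench with the mast run in. Grip the head here from above with the fingers closing along the head's y axis: one pad on the button, the other on the plain -y face (47 mm over the button before it is pressed, 42 mm after).
- button_face (a point): Middle of the outer face of the steel push button, which stands 7 mm out of the head's +y face, 18 mm wide (x) by 22 mm tall; moves with the button.
- head_button (a joint): How far the push button is pressed, m: 0 out, 0.005 fully in (about 6 N, springs back). The catch between lamp head and middle section is free from about 0.004. With the lever up and the button left out, a pull brings up only the middle section.
- top_section (a joint): How far the upper rod with the lamp head is drawn out of the middle section, m: 0 in and caught by the button's catch, 0.055 at its stop (the first stop). It moves first because it runs more easily; about 3.5 N to lift. Sinks back when let go.
- mid_section (a joint): How far the middle section is drawn out of the outer tube, m: 0 in, 0.050 at its stop (the second stop; the lamp head is then 0.105 higher than at the start). About 8 N at the head to lift both. Sinks back when let go.
- tape_roll: Bystander: grey roll of duct tape lying flat, 107 mm across, 48 mm high. Origin under its centre.
- tape_measure: Bystander: tape measure standing on its foot, 40 x 84 x 65 mm. Origin under its middle.
- black_tape: Bystander: small roll of black tape lying flat, 58 mm across, 19 mm high. Origin under its centre.
- padlock: Bystander: padlock lying flat, 64 x 42 x 18 mm. Origin under its middle.

How it is judged:
By the outcome, as a careful person would: the job done as asked, in the order asked, and still so for the second after the job is handed in, while the arm keeps its last pose, push and grip.
It also fails if it takes over 45 s, if anything falls off the work surface, if the arm or the gripper's body presses on something with over 40 N, if the wrist force passes 120 N, or if a joint passes its speed limit or range.

ROBOT

A 6-joint arm with a two-finger parallel gripper is mounted at the origin on the work surface; the furniture and walls round the work are solid. World frame = base frame: x ahead of the robot, y to its left, z up, the work surface at z = 0. Lengths are in m, angles in rad, forces in N, time in s.
With the tool pointing down it reaches from about 0.275 to 0.725 m from the base axis. Payload 15.9 kg.
Tool frame: the origin (TCP) lies midway between the tips of the shut fingers; the grasp point (between the pads) lies 19 mm behind it; z points along the fingers, y is the line along which they close (so a half turn about z gives the same grasp; the last joint's range is limited). The gripper opens to 85 mm and grips with 20 to 120 N. Pads are 22 mm wide; open, the fingers measure 114 mm over their backs; the gripper's body (76 mm by 85 mm) begins 54 mm behind the grasp point. The pads swing forward as they close: fully open they stand 13 mm farther back than shut.
Start: joints at [-1.345, 0.213, -0.034, 1.323, 0, 1.571], TCP at [0.112, -0.487, 0.231] pointing down, gripper open.
Joint ranges: [-2.98, 2.98], [-0.74, 1.72], [-1.14, 1.35], [-2.1, 2.04], [-1.57, 1.44], [-3.14, 3.14]. Speed limits (rad/s): [1.89, 1.89, 2.39, 2.57, 3.14, 3.14].

INTERFACE

Orientations are given as [roll, pitch, yaw] about the fixed x, y, z axes, in that order (R = Rz(yaw) Ry(pitch) Rx(roll)).
In Python, from rig import robot, eyes gives the robot as it stands (robot), with the cameras (eyes).
- The arm moves only by the tool nudge_tcp, called after "Call:" in YAML: its name, and indented under it one key for each argument. Schema: {"type":"object","properties":{"steps":{"type":"object","properties":{"tx":{"type":"array","items":{"type":"number"},"minItems":1,"maxItems":8},"ty":{"type":"array","items":{"type":"number"},"minItems":1,"maxItems":8},"tz":{"type":"array","items":{"type":"number"},"minItems":1,"maxItems":8},"turn":{"type":"array","items":{"type":"number"},"minItems":1,"maxItems":8}},"additionalProperties":false,"required":["tx","ty","tz","turn"]},"jaw":{"type":"number"},"force":{"type":"number"},"only":{"type":"string"},"quiet":{"type":"boolean"},"lines":{"type":"string"}},"required":["steps"],"additionalProperties":false}. steps is an object with one list for each field, all of the same length, 1 to 8, a row being the entries at one place: tx, ty, tz (the shift in fractions of the full range, 1 being 0.5 m), turn (a turn about the tool's z in parts of the range, where 1.0 means pi rad); each row is the pose to reach, as a shift and turn from the pose commanded when the call began, along the tool's axes at that moment; what a row does not reach only later rows make up. A row lasts 1/12 s, in which the tool goes at most 0.0417 m and 0.125 rad, less where a joint would pass 70% of its speed; a pose out of reach is approached as far as the arm can. jaw is the finger opening in m, set as the call begins (left out keeps the last). The fingers move at their own pace and stop on an object; force is the grip in N (left out, the last holds). Time passes only in rows, so rows that do not move let the fingers close. The tool returns the time, the measured TCP pose, the force, the opening and the grip force at its end. only (a regular expression) keeps the lines of the reply that match it, lines (a string "A,B") keeps lines A to B, and quiet returns only ok. Input that does not fit is refused with a message, and nothing moves.
- robot.observe(): the state, without advancing time (a new reading comes with each control period).
- eyes.get_image(name): name is "scene" or "top" or "wrist"; returns the picture (384x512x3 uint8, red, green, blue); there is no depth.
- eyes.camera_params(name): a dict with "K" (3x3 intrinsics, pixels), "k1" (the pictures are not rectified: a ray, as slopes to the right and down, at radius r is drawn at 1 + k1 r^2 times it, then the intrinsics apply), "extrinsics" (4x4, takes a point from camera to world coordinates). Camera axes: x right, y down, z forward; pixel columns grow to the right and rows downward; lengths in m; the calibration is good to about 2 mm. A picture is of the moment at which its call begins: read the wrist's pose just before it. camera_params takes no time and is no camera call; for the wrist camera it gives the pose at the moment of the call.
- robot.finish_job(): hands the job in; it is judged then, once.
The state is a dict: "t": time; "joint_pos": joint angles; "joint_vel": joint speeds; "tau": joint torques, N m; "position": TCP position; "tcp_rot": TCP orientation; "contact_force": force on the tool from outside, world axes, zero at the start; "moment": the same for the moment, N m; "finger_gap": finger opening in m; "grip_force": force on a finger pad.
Only numpy, scipy, OpenCV 4.12 (cv2) and the standard library are available. Lean on these libraries where they do the work, as an engineer would, in place of code of your own. Each camera call takes 0.05 s, during which the arm holds its last target. There are 200 camera calls.

## Working session

There is one attempt and no reset: what is moved stays moved. The work goes in short steps, Python scripts to look and compute and a tool call to move; the robot and the scene stay as the last step left them, time stands still between calls to the robot, and variables do not carry over. Pictures are saved under pics/ and viewed, at most 10 in all, crops included, and the job is handed in when it is done.

```bash
mkdir -p pics; ls; python3 - <<'E'
from rig import robot, eyes
import cv2,numpy as np
np.set_printoptions(precision=4,suppress=True)
o=robot.observe();print(o)
for n in("scene","top"):
    p=eyes.camera_params(n);print(n,p)
    cv2.imwrite(f"pics/{n}0.png",eyes.get_image(n)[:,:,::-1])
E
```

```text
pics
rig.py
{'t': 0.0, 'joint_pos': array([-1.345 ,  0.2133, -0.0351,  1.3235, -0.    ,  1.5708]), 'joint_vel': array([ 0.0003,  0.0016, -0.001 ,  0.0003, -0.0025,  0.0003]), 'tau': array([ -0.002 , -68.6156,  48.7126,   0.0172,  -0.0001,   0.    ]), 'position': array([ 0.1119, -0.487 ,  0.2308]), 'tcp_rot': array([-3.1405,  0.    ,  0.2258]), 'contact_force': array([ 0.1042, -0.1653,  0.2772]), 'moment': array([-0.0006, -0.0448,  0.0421]), 'grip_force': 0.0, 'finger_gap': 0.08533592426044738}
scene {'K': array([[484.5625,   0.    , 254.8792],
       [  0.    , 484.5625, 183.5849],
       [  0.    ,   0.    ,   1.    ]]), 'k1': -0.15134805855925398, 'extrinsics': array([[-0.8906, -0.2537,  0.3775,  0.0292],
       [-0.4542,  0.4545, -0.7662,  0.9616],
       [ 0.0228, -0.8539, -0.52  ,  0.7034],
       [ 0.    ,  0.    ,  0.    ,  1.    ]])}
top {'K': array([[454.9521,   0.    , 253.3618],
       [  0.    , 454.9521, 193.2833],
       [  0.    ,   0.    ,   1.    ]]), 'k1': -0.009354542074514081, 'extrinsics': array([[ 0.0141, -0.9955,  0.0941,  0.3437],
       [-0.9997, -0.012 ,  0.0223,  0.1464],
       [-0.021 , -0.0944, -0.9953,  1.1061],
       [ 0.    ,  0.    ,  0.    ,  1.    ]])}
```

View pics/scene0.png

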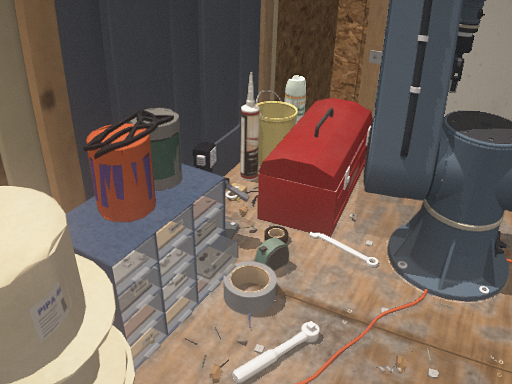

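View pics/top0.png

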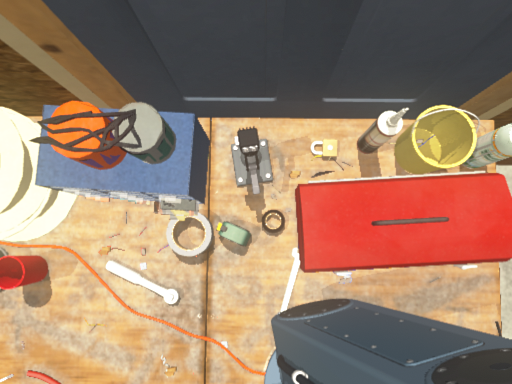

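The top view shows the mast near (252,160), with its head at (248,140) and the lever pointing down-image to about (255,190). In the scene view the lamp head shows at (205,154) behind the cabinet. I'll enlarge both.

```bash
python3 - <<'E'
import cv2,numpy as np
a=cv2.imread("pics/top0.png")[115:205,215:290];b=cv2.imread("pics/scene0.png")[130:220,180:255]
f=lambda i:cv2.resize(i,None,fx=5.3,fy=5.3,interpolation=cv2.INTER_CUBIC)
c=np.hstack([f(a),f(b)]);c=np.clip(c.astype(float)*1.4,0,255).astype(np.uint8)
for k in range(0,75,10):
    for off,x0 in((0,215),(f(a).shape[1],180)):
        cv2.putText(c,str(x0+k),(int(off+k*5.3),10),0,.35,(0,255,0));cv2.line(c,(int(off+k*5.3),12),(int(off+k*5.3),20),(0,255,0))
for k in range(0,90,10):
    for off,y0 in((0,115),(f(a).shape[1],130)):
        cv2.putText(c,str(y0+k),(off,int(k*5.3)+4),0,.35,(0,255,255))
cv2.imwrite("pics/crop.png",c);print(c.shape)
E
```

```text
(477, 796, 3)
```

View pics/crop.png

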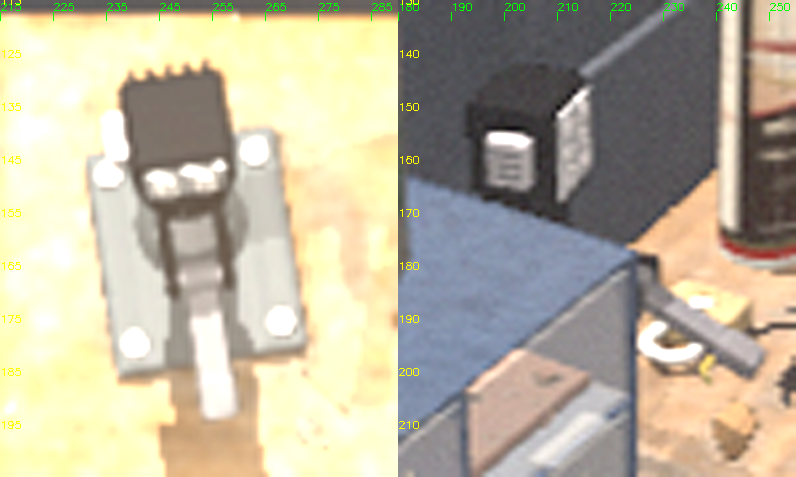

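The enlarged crop shows the foot corners, head top, button (left, +y) and lever end (lower centre of the left crop). I'll fit the mast pose and lever angle to these points.

```bash
cat > h.py <<'E'
import numpy as np,cv2
from scipy.optimize import least_squares
from scipy.spatial.transform import Rotation as R
from rig import robot, eyes
np.set_printoptions(precision=4,suppress=True)
def proj(n,P,cp=None):
    c=cp or eyes.camera_params(n);E=c["extrinsics"]
    q=(np.atleast_2d(P)-E[:3,3])@E[:3,:3];s=q[:,:2]/q[:,2:]
    s=s*(1+c["k1"]*(s**2).sum(1,keepdims=True))
    return s*[c["K"][0,0],c["K"][1,1]]+c["K"][:2,2]
def W(p,P):
    P=np.atleast_2d(P);c,s=np.cos(p[2]),np.sin(p[2])
    return np.c_[p[0]+c*P[:,0]-s*P[:,1],p[1]+s*P[:,0]+c*P[:,1],P[:,2]]
def tip(a,r=.052,up=0): # lever angle from joint
    e=a-.5
    return np.array([-.045-r*np.cos(e)+up*np.sin(e)*1,0,.145+r*np.sin(e)+up*np.cos(e)])
E
python3 - <<'E'
from h import *
T=lambda l:[(215+x/5.3,115+y/5.3) for x,y in l]
S=lambda l:[(180+(x-398)/5.3,130+y/5.3) for x,y in l]
tm=np.array([(-.0525,.045,.012),(-.0525,-.045,.012),(.0525,-.045,.012),(.0525,.045,.012),(-.018,.02,.228),(-.018,-.02,.228)])
to=np.array(T([(120,376),(304,345),(271,130),(88,157),(137,176),(232,162),]))
sm=np.array([(-.018,.02,.228),(-.018,-.02,.228),(.018,.02,.228),(0,.027,.208)])
so=np.array(S([(556,118),(592,76),(468,100),(510,160)]))
le_t=np.array(T([(219,416)])) ; le_s=np.array(S([(752,368)]))
def f(p):
    e=[proj("top",W(p,tm))-to,proj("scene",W(p,sm))-so]
    L=W(p,[tip(p[3],.062,.0)])
    e+=[proj("top",L)-le_t,proj("scene",L)-le_s]
    return np.vstack(e).ravel()
s=least_squares(f,[.55,.15,0,.1],loss='soft_l1')
print(s.x);print(s.fun.reshape(-1,2))
p=s.x;print("tip",W(p,[tip(p[3])]),"hinge",W(p,[[-.045,0,.145]]))
E
```

```text
[ 0.535   0.177   0.1512 -0.0288]
[[-1.7    -4.832 ]
 [ 0.3623 -4.1166]
 [ 0.5445 -5.7243]
 [-1.3633 -5.7061]
 [-1.1327  0.4804]
 [ 1.1695  0.2876]
 [ 0.3795  0.0367]
 [ 0.7686 -0.0432]
 [ 1.3834  0.6666]
 [ 0.1902  0.5003]
 [ 0.     -0.1762]
 [ 1.7688  0.6874]]
tip [[0.4461 0.1635 0.1188]] hinge [[0.4905 0.1702 0.145 ]]
```

```bash
python3 - <<'E'
from h import *
T=lambda l:[(215+x/5.3,115+y/5.3) for x,y in l]
S=lambda l:[(180+(x-398)/5.3,130+y/5.3) for x,y in l]
tm=np.array([(-.0525,.045,.012),(-.0525,-.045,.012),(.0525,-.045,.012),(.0525,.045,.012),(-.018,.02,.228),(-.018,-.02,.228)])
to=np.array(T([(120,376),(304,345),(271,130),(88,157),(137,176),(232,162),]))
sm=np.array([(-.018,.02,.228),(-.018,-.02,.228),(.018,.02,.228),(0,.027,.208)])
so=np.array(S([(556,118),(592,76),(468,100),(510,160)]))
le_t=np.array(T([(219,416)])) ; le_s=np.array(S([(752,368)]))
def f(p):
    m=tm.copy();m[:4,0]+=p[4]
    L=W(p,[tip(p[3],.062,.0)])
    return np.vstack([proj("top",W(p,m))-to,proj("scene",W(p,sm))-so,proj("top",L)-le_t,proj("scene",L)-le_s]).ravel()
s=least_squares(f,[.55,.15,0,.1,0])
print(s.x);print(s.fun.reshape(-1,2))
p=s.x;print("tip",W(p,[tip(p[3])]),"hinge",W(p,[[-.045,0,.145]]))
t=W(p,[tip(.1)])[0];print("tip .1",t)
# foot edge directions
o=robot.observe();Rt=R.from_euler("xyz",o["tcp_rot"]).as_matrix();print(Rt)
E
```

```text
[ 0.5363  0.1775  0.1587 -0.0266 -0.014 ]
[[-0.9203  0.4051]
 [ 1.1436  0.8421]
 [ 0.9911 -0.8114]
 [-0.9187 -0.5196]
 [-1.3193 -0.1503]
 [ 0.9581 -0.4932]
 [-0.2229 -0.0237]
 [ 0.0543 -0.1222]
 [ 0.7383  0.663 ]
 [-0.4073  0.4718]
 [ 0.0998 -0.8275]
 [ 1.2425  0.4283]]
tip [[0.4475 0.1633 0.1189]] hinge [[0.4919 0.1704 0.145 ]]
tip .1 [0.4446 0.1629 0.1248]
[[ 0.9746  0.2239 -0.0002]
 [ 0.2239 -0.9746  0.0009]
 [ 0.0001 -0.0009 -1.    ]]
```

Units first: shifts go in shares of 0.5 m and turns go in shares of pi rad. So -0.26 m / 0.5 = -0.52, -0.05 m / 0.5 = -0.1.

Call:
nudge_tcp:
  steps: {"tx": [0.02,0.08,0.14,0.2,0.24,0.3,0.36,0.4],"ty": [-0.04,-0.1,-0.18,-0.24,-0.32,-0.38,-0.46,-0.52],"tz": [-0.06,-0.1,-0.1,-0.1,-0.1,-0.1,-0.1,-0.1],"turn": [0,0,0,0,0,0,0,0]}
  jaw: 0.034
  force: 30

```text
t: 0.77
position: [0.2404, -0.2079, 0.2812]
tcp_rot: [3.142, -0.0, 0.225]
contact_force: [0.9, -1.2, -0.1]
finger_gap: 0.0339
grip_force: 0.0
```

Call:
nudge_tcp:
  steps: {"tx": [0.06,0.1,0.16,0.2,0.26,0.32,0.38,0.42],"ty": [-0.06,-0.14,-0.2,-0.26,-0.34,-0.4,-0.48,-0.54],"tz": [0,0,0,0,0,0,0,0],"turn": [0.0064,0.0127,0.0223,0.0223,0.0223,0.0223,0.0223,0.0223]}

```text
t: 1.43
position: [0.3658, 0.059, 0.2813]
tcp_rot: [3.141, -0.0, 0.16]
contact_force: [1.5, -1.6, 0.6]
finger_gap: 0.0342
grip_force: 0.0
```

Call:
nudge_tcp:
  steps: {"tx": [0,0],"ty": [0,0],"tz": [0,0],"turn": [0,0]}

```text
t: 1.6
position: [0.3656, 0.0588, 0.2808]
tcp_rot: [-3.142, 0.001, 0.161]
contact_force: [-0.0, -0.3, 0.0]
finger_gap: 0.034
grip_force: 0.0
```

```bash
python3 - <<'E'
from h import *
cp=eyes.camera_params("wrist");im=eyes.get_image("wrist");np.save("pics/w1.npy",[cp],allow_pickle=True)
cv2.imwrite("pics/w1.png",im[:,:,::-1])
p=[.5363,.1775,.1587]
for n,q in(("hinge",(-.045,0,.145)),("tip",tip(-.02)),("headtop",(0,0,.228))):print(n,proj("wrist",W(p,[q]),cp))
E
```

```text
hinge [[138.8308  -3.8053]]
tip [[151.8051  59.0879]]
headtop [[  89.0578 -120.9376]]
```

View pics/w1.png

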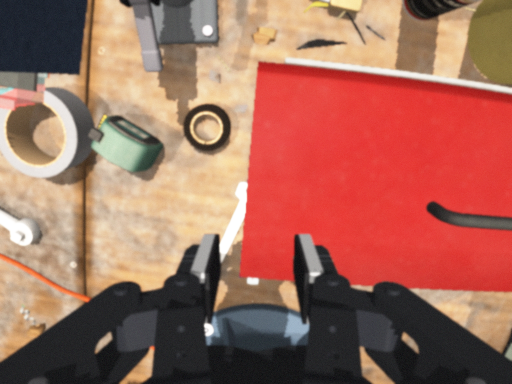

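The wrist view shows the lever's end at about (152,62), matching the fit's prediction of (152,59). I'll move above it.

To row units: 0.097 m / 0.5 = 0.194, -0.09 m / 0.5 = -0.18.

Call:
nudge_tcp:
  steps: {"tx": [0.06,0.12,0.16,0.194,0.194,0.194,0.194],"ty": [-0.06,-0.12,-0.18,-0.18,-0.18,-0.18,-0.18],"tz": [0,0,0.04,0.1,0.17,0.17,0.17],"turn": [0,0,0,0,0,0,0]}

```text
t: 2.23
position: [0.4572, 0.1038, 0.1974]
tcp_rot: [-3.11, 0.004, 0.202]
contact_force: [-0.7, 0.4, -0.1]
finger_gap: 0.0343
grip_force: 0.0
```

```bash
python3 - <<'E'
from h import *
cp=eyes.camera_params("wrist");im=eyes.get_image("wrist")
cv2.imwrite("pics/w2.png",im[:,:,::-1])
p=[.5363,.1775,.1587]
for n,q in(("hinge",(-.045,0,.145)),("tip",tip(-.02)),("headtop front edge",[(-.018,.02,.228),(-.018,-.02,.228)])):print(n,proj("wrist",W(p,q),cp))
E
```

```text
hinge [[159.131  132.3676]]
tip [[172.9828 192.7867]]
headtop front edge [[ 27.0219  84.4509]
 [138.2748  85.1752]]
```

View pics/w2.png

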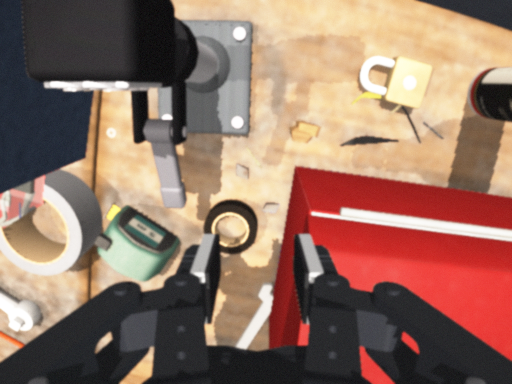

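The arm stopped short and slightly tilted. The lever end is clear at about (172,190), so I'll check the joints.

Call:
nudge_tcp:
  steps: {"tx": [0,0,0],"ty": [0,0,0],"tz": [0,0,0],"turn": [0,0,0]}

```text
t: 2.53
position: [0.4583, 0.1052, 0.201]
tcp_rot: [-3.11, -0.001, 0.205]
contact_force: [0.6, -0.2, -1.1]
finger_gap: 0.0339
grip_force: 0.0
```

```bash
python3 - <<'E'
from h import *
o=robot.observe();print(o)
E
```

```text
{'t': 2.5333, 'joint_pos': array([ 0.2043,  0.1585, -0.1783,  1.2329,  0.0317,  3.1407]), 'joint_vel': array([ 0.0058,  0.0014, -0.0009, -0.0056,  0.0003, -0.0005]), 'tau': array([ -0.2152, -62.2758,  47.7594,   0.0225,   0.1533,   0.0044]), 'position': array([0.4583, 0.1052, 0.201 ]), 'tcp_rot': array([-3.1098, -0.0012,  0.2052]), 'contact_force': array([ 0.5947, -0.1953, -1.0572]), 'moment': array([-0.0093, -0.0237,  0.0274]), 'grip_force': 0.0, 'finger_gap': 0.03389671671906576}
```

Joint 6 has hit its range limit at +3.14. The half turn gives the same grasp, so I'll raise and turn by −π.

To row units: -0.08 m / 0.5 = -0.16, -0.03 m / 0.5 = -0.06, -0.96 rad / 3.1416 = -0.3056.

Call:
nudge_tcp:
  steps: {"tx": [0,-0.04,-0.08,-0.12,-0.12,-0.12,-0.12,-0.12],"ty": [0,0,0,0,0,0,0,0],"tz": [-0.06,-0.12,-0.16,-0.16,-0.16,-0.16,-0.16,-0.16],"turn": [-0.0382,-0.0764,-0.1146,-0.1528,-0.191,-0.2292,-0.2674,-0.3056]}

```text
t: 3.2
position: [0.3998, 0.0907, 0.2808]
tcp_rot: [-3.125, -0.027, 1.172]
contact_force: [0.6, -0.3, 0.7]
finger_gap: 0.0339
grip_force: 0.0
```

Call:
nudge_tcp:
  steps: {"tx": [0,0,0,0,0,0,0,0],"ty": [0,0,0,0,0,0,0,0],"tz": [0,0,0,0,0,0,0,0],"turn": [-0.0382,-0.0764,-0.1146,-0.1528,-0.191,-0.2292,-0.2674,-0.3056]}

```text
t: 3.87
position: [0.3998, 0.0907, 0.2807]
tcp_rot: [3.13, -0.029, 2.132]
contact_force: [-0.1, 1.4, 0.2]
finger_gap: 0.0337
grip_force: 0.0
```

Call:
nudge_tcp:
  steps: {"tx": [0,0,0,0,0,0,0,0],"ty": [0,0,0,0,0,0,0,0],"tz": [0,0,0,0,0,0,0,0],"turn": [-0.0382,-0.0764,-0.1146,-0.1528,-0.191,-0.2292,-0.2674,-0.3056]}

```text
t: 4.53
position: [0.3998, 0.0907, 0.2807]
tcp_rot: [3.111, -0.007, 3.092]
contact_force: [0.8, -0.0, 0.0]
finger_gap: 0.0342
grip_force: 0.0
```

Call:
nudge_tcp:
  steps: {"tx": [0,0,0,0],"ty": [0,0,0,0],"tz": [0,0,0,0],"turn": [-0.0382,-0.0764,-0.0764,-0.0764]}

```text
t: 4.87
position: [0.3998, 0.0907, 0.2804]
tcp_rot: [3.11, -0.0, -2.961]
contact_force: [-0.2, -0.5, -0.3]
finger_gap: 0.0341
grip_force: 0.0
```

```bash
python3 - <<'E'
from h import *
o=robot.observe();print(o["joint_pos"]);Rt=R.from_euler("xyz",o["tcp_rot"]).as_matrix();print(Rt)
E
```

```text
[ 0.1987  0.0231 -0.1286  1.4188  0.0318  0.0181]
[[-0.9837 -0.1794 -0.006 ]
 [-0.1795  0.9833  0.0312]
 [ 0.0003  0.0317 -0.9995]]
```

```bash
cat >> h.py <<'E'
p=[.5363,.1775,.1587]
def shift(q,back=.019):  # tool-axis shift bringing grasp point to mast-frame point q
    o=robot.observe();Rt=R.from_euler("xyz",o["tcp_rot"]).as_matrix()
    g=o["position"]-back*Rt[:,2]
    return Rt.T@(W(p,[q])[0]-g)
E
python3 - <<'E'
from h import *
for q in (tip(-.02)+[0,0,.06],tip(-.02)):print(shift(q,.021))
E
```

```text
[-0.0597  0.0596  0.1241]
[-0.0598  0.0577  0.1841]
```

To row units: 0.124 m / 0.5 = 0.248, 0.1 m / 0.5 = 0.2, 0.024 rad / 3.1416 = 0.0076.

Call:
nudge_tcp:
  steps: {"tx": [-0.04,-0.1,-0.12,-0.12,-0.12,-0.12],"ty": [0.06,0.1,0.12,0.12,0.12,0.12],"tz": [0.02,0.06,0.12,0.2,0.248,0.248],"turn": [0.0076,0.0076,0.0076,0.0076,0.0076,0.0076]}

```text
t: 5.37
position: [0.4443, 0.164, 0.1534]
tcp_rot: [3.111, -0.009, -2.985]
contact_force: [0.2, -1.2, -0.1]
finger_gap: 0.0337
grip_force: 0.0
```

```bash
python3 - <<'E'
from h import *
cp=eyes.camera_params("wrist");im=eyes.get_image("wrist")
cv2.imwrite("pics/w3.png",im[:,:,::-1])
print(robot.observe()["joint_pos"],shift(tip(-.02),.021))
for n,q in(("hinge",(-.045,0,.145)),("tip",tip(-.02)),("headtop front edge",[(-.018,.02,.228),(-.018,-.02,.228)])):print(n,proj("wrist",W(p,q),cp))
E
```

```text
[ 0.3321  0.1895 -0.2554  1.1263  0.0317  0.1748] [-0.0019 -0.0024  0.0581]
hinge [[254.356  326.7947]]
tip [[252.8039 230.5892]]
headtop front edge [[315.0133 522.9942]
 [205.9515 526.7578]]
```

View pics/w3.png

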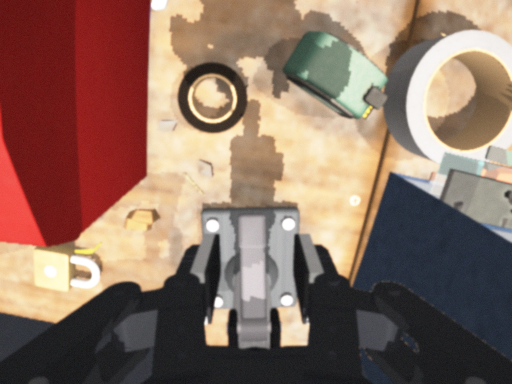

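The lever sits centred between the fingers, with its end at about (254,215), as predicted. I'll descend and pinch.

To row units: 0.058 m / 0.5 = 0.116, -0.002 m / 0.5 = -0.004.

Call:
nudge_tcp:
  steps: {"tx": [-0.002,-0.004,-0.004,-0.004,-0.004],"ty": [-0.002,-0.002,-0.002,-0.002,-0.002],"tz": [0.05,0.09,0.116,0.116,0.116],"turn": [0,0,0,0,0]}

```text
t: 5.83
position: [0.4494, 0.1658, 0.1014]
tcp_rot: [3.11, -0.001, -2.983]
contact_force: [0.1, -0.5, -0.7]
finger_gap: 0.0345
grip_force: 0.0
```

Call:
nudge_tcp:
  steps: {"tx": [0,0,0,0],"ty": [0,0,0,0],"tz": [0,0,0,0],"turn": [0,0,0,0]}
  jaw: 0.005
  force: 30

```text
t: 6.17
position: [0.4501, 0.1645, 0.1012]
tcp_rot: [3.113, 0.001, -2.982]
contact_force: [4.5, -14.0, 3.5]
finger_gap: 0.0152
grip_force: 33.4
```

```bash
python3 - <<'E'
from h import *
for a in(-.02,.1,.2,.3,.5,.7,.9,1.1,1.13): print(a,shift(tip(a),.021))
print(shift(tip(0),.021)-shift(tip(0)+[0,0,.03],.021))
E
```

```text
-0.02 [ 0.0029 -0.0003  0.0031]
0.1 [ 0.0057 -0.0001 -0.0025]
0.2 [ 0.0075  0.     -0.0074]
0.3 [ 0.0088  0.0002 -0.0125]
0.5 [ 0.0098  0.0005 -0.0228]
0.7 [ 0.0087  0.0008 -0.0331]
0.9 [ 0.0057  0.001  -0.043 ]
1.1 [ 0.0007  0.0013 -0.0521]
1.13 [-0.0002  0.0013 -0.0534]
[ 0.     -0.0009  0.03  ]
```

To row units: -0.055 m / 0.5 = -0.11, -0.046 m / 0.5 = -0.092.

Call:
nudge_tcp:
  steps: {"tx": [0.006,0.01,0.012,0.014,0.012,0.006,-0.004,-0.004],"ty": [-0.002,-0.002,-0.002,-0.002,-0.002,-0.002,-0.002,-0.002],"tz": [-0.012,-0.022,-0.032,-0.052,-0.072,-0.092,-0.11,-0.11],"turn": [0,0,0,0,0,0,0,0]}

```text
t: 6.83
position: [0.4516, 0.1638, 0.1569]
tcp_rot: [3.109, -0.001, -2.981]
contact_force: [-9.7, 0.6, 6.3]
finger_gap: 0.0155
grip_force: 30.7
```

```bash
python3 - <<'E'
from h import *
for a in(.9,1.1): print(a,shift(tip(a),.021))
E
```

```text
0.9 [0.0071 0.0005 0.0127]
1.1 [0.0022 0.0008 0.0035]
```

To row units: -0.004 m / 0.5 = -0.008, -0.002 m / 0.5 = -0.004.

Call:
nudge_tcp:
  steps: {"tx": [-0.002,-0.004,-0.004,-0.004],"ty": [0,0,0,0],"tz": [-0.004,-0.008,-0.008,-0.008],"turn": [0,0,0,0]}

```text
t: 7.17
position: [0.4529, 0.1639, 0.1589]
tcp_rot: [3.109, -0.002, -2.981]
contact_force: [-4.4, 3.8, 0.6]
finger_gap: 0.0153
grip_force: 30.1
```

```bash
python3 - <<'E'
from h import *
for a in(1.1,1.15): print(a,shift(tip(a),.021))
im=eyes.get_image("scene")[125:215,180:270];c=cv2.resize(im[:,:,::-1],None,fx=6,fy=6,interpolation=cv2.INTER_CUBIC)
cv2.imwrite("pics/s2.png",c)
for a in(0,.9,1.1):print((proj("scene",W(p,[tip(a,.062),tip(a,0)]))-[180,125])*6)
E
```

```text
1.1 [0.0034 0.0008 0.0056]
1.15 [0.0019 0.0008 0.0035]
[[410.4755 446.3077]
 [271.8866 351.2182]]
[[419.9623 322.2211]
 [271.8866 351.2182]]
[[404.7625 293.2174]
 [271.8866 351.2182]]
```

Call:
nudge_tcp:
  steps: {"tx": [0,0,0],"ty": [0,0,0],"tz": [0,0,0],"turn": [0,0,0]}
  jaw: 0.030

```text
t: 7.47
position: [0.4534, 0.1635, 0.1588]
tcp_rot: [3.11, -0.001, -2.981]
contact_force: [0.1, -0.6, -0.6]
finger_gap: 0.03
grip_force: 0.0
```

Call:
nudge_tcp:
  steps: {"tx": [0.006,0.01,0.01,0.01,0.01],"ty": [-0.004,-0.006,-0.006,-0.006,-0.006],"tz": [-0.07,-0.14,-0.2,-0.24,-0.24],"turn": [0,0,0,0,0]}
  jaw: 0.064

```text
t: 7.88
position: [0.4511, 0.1563, 0.2825]
tcp_rot: [3.109, 0.004, -2.981]
contact_force: [1.0, 1.9, 0.2]
finger_gap: 0.0639
grip_force: 0.0
```

```bash
python3 - <<'E'
from h import *
im=eyes.get_image("scene")[125:215,180:270];c=cv2.resize(im[:,:,::-1],None,fx=6,fy=6,interpolation=cv2.INTER_CUBIC)
cv2.imwrite("pics/s3.png",np.clip(c*1.4,0,255).astype(np.uint8))
print(shift((0,0,.208),.023),robot.observe()["joint_pos"])
E
```

```text
[-0.0878  0.0049  0.0956] [0.3129 0.1559 0.0183 1.4266 0.0315 0.1526]
```

View pics/s3.png

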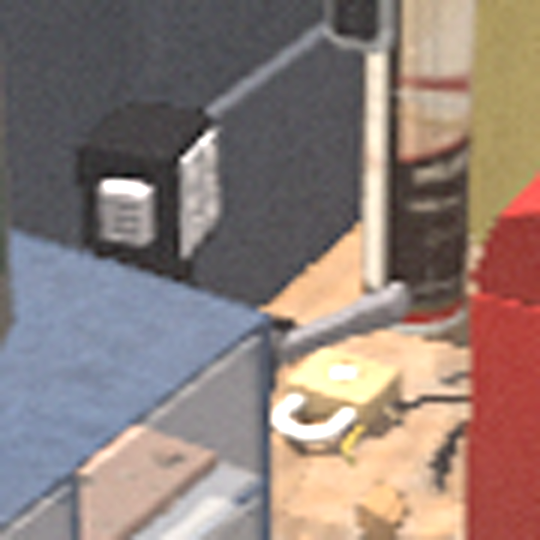

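The lever end is at crop (405,296). For the fully raised lever I predict (405,293), so it is up. Next is the head.

To row units: -0.088 m / 0.5 = -0.176, 0.02 m / 0.5 = 0.04.

Call:
nudge_tcp:
  steps: {"tx": [-0.06,-0.12,-0.176,-0.176,-0.176,-0.176],"ty": [0.004,0.008,0.01,0.01,0.01,0.01],"tz": [0,0,0,0.02,0.04,0.04],"turn": [0,0,0,0,0,0]}

```text
t: 8.43
position: [0.5348, 0.1754, 0.2551]
tcp_rot: [3.111, -0.006, -2.981]
contact_force: [-0.2, -0.2, 0.1]
finger_gap: 0.0639
grip_force: 0.0
```

```bash
python3 - <<'E'
from h import *
print(shift((0,0,.208),.023))
cp=eyes.camera_params("wrist");im=eyes.get_image("wrist")
cv2.imwrite("pics/w4.png",np.clip(im[:,:,::-1]*1.3,0,255).astype(np.uint8))
print(proj("wrist",W(p,[(-.018,.02,.228),(-.018,-.02,.228),(.018,-.02,.228),(.018,.02,.228),(0,.027,.208)]),cp))
E
```

```text
[-0.0021  0.0003  0.0702]
[[296.326  202.0312]
 [220.7473 202.7375]
 [222.7707 263.6602]
 [293.9586 262.5921]
 [301.9952 219.6382]]
```

View pics/w4.png

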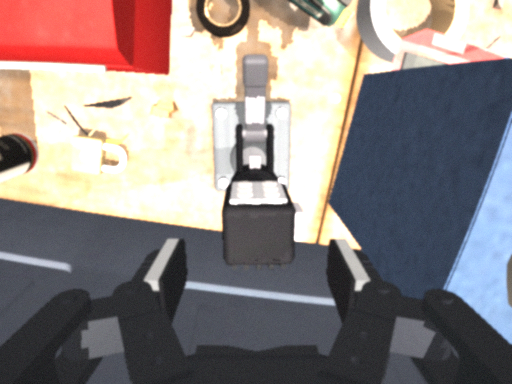

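The head top spans (224–294, 204–263), matching the prediction, and is centred between the fingers. I'll descend and grip.

To row units: 0.07 m / 0.5 = 0.14, 0.055 m / 0.5 = 0.11.

Call:
nudge_tcp:
  steps: {"tx": [-0.002,-0.004,-0.004,-0.004,-0.004,-0.004],"ty": [0,0,0,0,0,0],"tz": [0.04,0.08,0.11,0.14,0.14,0.14],"turn": [0,0,0,0,0,0]}

```text
t: 8.98
position: [0.5364, 0.1781, 0.1886]
tcp_rot: [3.11, -0.003, -2.981]
contact_force: [0.1, 0.7, 0.6]
finger_gap: 0.0644
grip_force: 0.0
```

Call:
nudge_tcp:
  steps: {"tx": [0,0,0,0,0,0],"ty": [0,0,0,0,0,0],"tz": [0,0,0,0,0,0],"turn": [0,0,0,0,0,0]}
  jaw: 0.03
  force: 50

```text
t: 9.48
position: [0.5374, 0.179, 0.1901]
tcp_rot: [3.108, 0.0, -2.98]
contact_force: [-3.9, 5.1, 10.3]
finger_gap: 0.0408
grip_force: 49.4
```

```bash
python3 - <<'E'
from h import *
print(shift((0,0,.208),.023));o=robot.observe();print(o["moment"]);print(R.from_euler("xyz",o["tcp_rot"]).as_matrix())
E
```

```text
[ 0.0013 -0.0007  0.0051]
[0.4857 0.67   0.1004]
[[-0.987  -0.1604 -0.005 ]
 [-0.1605  0.9865  0.0327]
 [-0.0003  0.0331 -0.9995]]
```

The gap is 41 mm, so the button is in. Now I'll pull to the first stop.

To row units: -0.05 m / 0.5 = -0.1, -0.044 m / 0.5 = -0.088.

Call:
nudge_tcp:
  steps: {"tx": [0,0,0,0,0,0,0,0],"ty": [0,0,0.002,0.002,0.002,0.002,0.004,0.004],"tz": [-0.01,-0.024,-0.04,-0.056,-0.072,-0.088,-0.1,-0.1],"turn": [0,0,0,0,0,0,0,0]}

```text
t: 10.15
position: [0.5374, 0.1789, 0.2401]
tcp_rot: [3.11, -0.0, -2.981]
contact_force: [-0.6, 3.4, -2.4]
finger_gap: 0.0407
grip_force: 51.9
```

Call:
nudge_tcp:
  steps: {"tx": [0,0,0,0,0,0,0,0],"ty": [0,0.002,0.002,0.002,0.002,0.004,0.004,0.004],"tz": [-0.016,-0.032,-0.048,-0.064,-0.08,-0.096,-0.104,-0.104],"turn": [0,0,0,0,0,0,0,0]}

```text
t: 10.82
position: [0.5373, 0.1789, 0.2909]
tcp_rot: [3.11, -0.001, -2.981]
contact_force: [1.2, 1.0, -4.0]
finger_gap: 0.0407
grip_force: 55.2
```

To row units: -0.006 m / 0.5 = -0.012, -0.004 m / 0.5 = -0.008.

Call:
nudge_tcp:
  steps: {"tx": [0,0,0,0,0],"ty": [0,0,0,0,0],"tz": [-0.004,-0.008,-0.012,-0.012,-0.012],"turn": [0,0,0,0,0]}

```text
t: 11.23
position: [0.5371, 0.1788, 0.2955]
tcp_rot: [3.11, -0.003, -2.981]
contact_force: [5.1, 4.5, -11.3]
finger_gap: 0.0407
grip_force: 57.2
```

```bash
python3 - <<'E'
from h import *
im=eyes.get_image("scene")[60:220,150:270];c=cv2.resize(im[:,:,::-1],None,fx=3.7,fy=3.7,interpolation=cv2.INTER_CUBIC)
cv2.imwrite("pics/s4.png",np.clip(c*1.4,0,255).astype(np.uint8))
for z in (.208,.313):print((proj("scene",W(p,[(0,.022,z)]))-[150,60])*3.7)
print((proj("scene",W(p,[(-.018,.02,.285),(-.018,.02,.235)]))-[150,60])*3.7)
print(shift((0,0,.313),.023))
E
```

```text
[[191.2203 368.5252]]
[[185.1989 200.1982]]
[[218.1415 250.0368]
 [220.2654 330.3393]]
[ 0.001  -0.0006  0.0055]
```

View pics/s4.png

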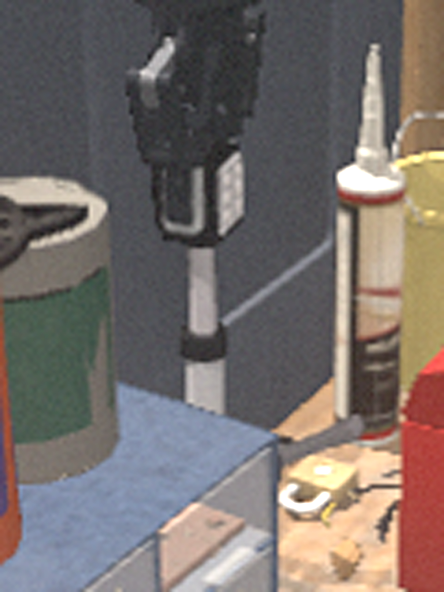

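Both sections are out: the collar is at (203,345), with the wider tube below it and the lever still up. I'll press a little further to check for the hard stop.

To row units: -0.002 m / 0.5 = -0.004.

Call:
nudge_tcp:
  steps: {"tx": [0,0,0,0],"ty": [0,0,0,0],"tz": [-0.004,-0.004,-0.004,-0.004],"turn": [0,0,0,0]}

```text
t: 11.62
position: [0.5368, 0.1786, 0.296]
tcp_rot: [3.11, -0.006, -2.981]
contact_force: [9.9, 5.0, -26.9]
finger_gap: 0.0404
grip_force: 57.8
```

Call:
nudge_tcp:
  steps: {"tx": [0,0,0,0],"ty": [0,0,0,0],"tz": [-0.004,-0.004,-0.004,-0.004],"turn": [0,0,0,0]}
  force: 60

```text
t: 11.95
position: [0.5366, 0.1784, 0.2964]
tcp_rot: [3.111, -0.008, -2.981]
contact_force: [11.3, 6.3, -44.2]
finger_gap: 0.0405
grip_force: 70.1
```

The stop is hard: the force rises to 44 N with almost no motion. I'll ease off to a moderate pull.

To row units: 0.0025 m / 0.5 = 0.005.

Call:
nudge_tcp:
  steps: {"tx": [0,0,0,0,0,0],"ty": [0,0,0,0,0,0],"tz": [0.005,0.005,0.005,0.005,0.005,0.005],"turn": [0,0,0,0,0,0]}

```text
t: 12.45
position: [0.5368, 0.1784, 0.2961]
tcp_rot: [3.111, -0.005, -2.981]
contact_force: [6.7, 3.4, -20.0]
finger_gap: 0.0397
grip_force: 72.6
```

Call:
nudge_tcp:
  steps: {"tx": [0,0,0,0,0,0,0,0],"ty": [0,0,0,0,0,0,0,0],"tz": [0,0,0,0,0,0,0,0],"turn": [0,0,0,0,0,0,0,0]}

```text
t: 13.12
position: [0.5368, 0.1784, 0.2961]
tcp_rot: [3.111, -0.005, -2.981]
contact_force: [6.3, 4.1, -19.9]
finger_gap: 0.04
grip_force: 72.6
```

The hold is stable at 20 N, with no creep.

```bash
python3 -c "
from rig import robot, eyes
print(robot.finish_job())"
```

```text
the job is handed in; nothing more can be done
None
```

The job is handed in at about 13 s: the lever was raised first and stays up, the mast is pulled past the first stop to the hard second stop (about 0.105 m), the gripper is holding the head there with the button squeezed in, and I touched nothing else on the bench.

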